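Square up a block for drilling and brush its drill mark

ROBOT

A 6-joint arm with a two-finger parallel gripper is mounted at the origin on the work surface. World frame = base frame: x ahead of the robot, y to its left, z up, the work surface at z = 0. Lengths are in mm, angles in degrees, forces in N, time in s.
With the tool pointing down it reaches from about 300 to 850 mm from the base axis. Payload 4.2 kg.
Tool frame: the origin (TCP) lies midway between the tips of the shut fingers; the grasp point (between the pads) lies 19 mm behind it; z points along the fingers, y is the line along which they close (so a half turn about z gives the same grasp; the last joint's range is limited). The gripper opens to 91 mm and grips with 3 to 60 N. Pads are 32 mm wide; open, the fingers measure 118 mm over their backs; the gripper's body (76 mm by 178 mm) begins 60 mm behind the grasp point.
Start: joints at [73.167, 18.312, 89.639, -0, 72.044, -1.146], TCP at [155.477, 553.597, 213.976] pointing down, gripper open.
Joint ranges: [-177.97, 177.97], [-48.28, 115.42], [12.27, 149.76], [-77.06, 257.06], [2.81, 150.46], [-146.56, 146.56]. Speed limits (degrees/s): [147.25, 147.25, 180, 180, 180, 180].

INTERFACE

Orientations are given as [roll, pitch, yaw] about the fixed x, y, z axes, in that order (R = Rz(yaw) Ry(pitch) Rx(roll)).
In Python, from workcell import state, grab_frame, camera_model, workorder gives the robot as it stands.
- The arm moves only by the tool carry_out, never from a script. Its argument "commands" is a list of rows, each a list of 7 numbers: the turn, a rotation vector about the tool's x, y, z in degrees, then the shift along the tool's x, y, z in mm, then the opening, from -1 (shut) to 1 (fully open). In form: [[ax, ay, az, dx, dy, dz, hand], ...]. A call has 1 to 20 rows; each row is the pose to reach, as a shift and turn from the pose commanded when the call began, along the tool's axes at that moment; what a row does not reach only later rows make up. A row lasts 1/10 s, in which the tool goes at most 50 mm and 8.59 degrees, less where a joint would pass 70% of its speed; a pose out of reach is approached as far as the arm can. A call with a gripper value outside its range is refused whole. The fingers move at their own pace and stop on an object; "force" is the grip in N (left out, the last holds). Time passes only in rows, so rows that repeat a pose let the fingers close. It gives the time, the measured TCP pose, the force, the opening and the grip force at its end, in the units of the state.
- state(): the state, without advancing time (a new reading comes with each control period).
- grab_frame(name): name is "scene" or "top" or "wrist"; returns the picture (480x640x3 uint8, red, green, blue); there is no depth.
- camera_model(name): a dict with "fx", "fy", "cx", "cy" (pixels), "dist" ([k1, k2, p1, p2, k3] as OpenCV has them; the pictures are not rectified), "origin" and "rotation" of the camera in the world; the wrist camera has in their place "mount" (4x4, takes a point from camera to tool coordinates, whose origin is the TCP and whose axes are the flange's). Camera axes: x right, y up, looking along -z (the intrinsics and any distortion apply to the point x, -y, -z); pixel columns grow to the right and rows downward; lengths in mm; the calibration is good to about 2 mm. A picture is of the moment at which its call begins: read the wrist's pose just before it. camera_model takes no time and is no camera call.
- workorder.job_done(): hands the job in; it is judged then, once.
The state is a dict: "time_s": time; "qpos": joint angles; "qvel": joint speeds; "effort": joint torques, N m; "ee_pos": TCP position; "ee_rot": TCP orientation; "force": force on the tool from outside, world axes, zero at the start; "torque": the same for the moment, N m; "gripper_width": finger opening in mm; "gripper_force": force on a finger pad.
Only numpy, scipy, OpenCV 4.12 (cv2) and the standard library are available. Lean on these libraries where they do the work, as an engineer would, in place of code of your own. Each camera call takes 0.05 s, during which the arm holds its last target. There are 200 camera calls.

TASK

First push the marked aluminium block square and flush into the corner of the drilling fixture, its unmarked end against the end stop and its side against the long fence. Then take the right-angle brush by its handle, dip the bristles at least half their length into the open pot, touch the bristle tip on the centre of the block's scribed cross, and lay the brush back in both notches of its rest. Leave the block flush, and do not push about or tip the pot, the lidded tin, the bottle or the hammer.

Things in the scene. Friction and masses are not known exactly. Their poses are not given: they have to be found in the camera images.
- fixture: Fixed steel drilling fixture: dark bed 280 (x) by 200 (y) by 15 mm thick. A long fence 16 mm wide along its whole +y edge (inner face at y = +84 mm) and an end stop 16 mm wide along its +x edge (inner face at x = +124 mm) both rise 14 mm above the bed. Origin: centre of the bed's underside, z up. It stands at varying place and yaw.
- fixture_corner (a point): Inner corner of the fixture, where the long fence, the end stop and the bed's top meet; axes as the fixture's.
- block: Loose aluminium block 130 (x) by 60 (y) by 30 mm high, 0.5 to 0.75 kg, lying askew on the fixture's bed. A dark cross is scribed on top near its -x end; its +x end is the unmarked end, which goes to the end stop; its +y side goes to the long fence. Origin: centre of its underside.
- block_mark (a point): Centre of the scribed cross, on the block's top face, 35 mm from the block's centre towards its -x end.
- block_corner (a point): Lower corner of the block at its +x end and +y side: it belongs at fixture_corner.
- rest: Fixed steel brush rest: base 130 (x) by 80 (y) by 12 mm, two uprights 10 mm thick and 50 mm wide at x = -45 and +45 mm, each with a notch whose floor is 95 mm above the bench, about 23 mm wide at the floor and flaring upward, between prongs that end 116 mm above the bench. Between the uprights 80 mm are free. Origin: centre of its underside.
- rest_seat (a point): Point between the two notches, at the height of their floors (95 mm above the bench); the brush's origin lies here when it is in the rest.
- brush: Right-angle brush, 70 g: straight wooden handle 150 (x) by 14 by 14 mm, lying level in the rest's notches; at x = +69 mm a steel neck turns down from it to a bristle head 21 mm wide (y), 9 mm thick (x), whose lowest 27 mm are dark bristles. Origin: middle of the handle's underside; z up. Grip the handle near its middle, between the uprights, from above.
- brush_tip (a point): Bottom centre of the bristles: 69 mm along +x and 70 mm below the brush's origin.
- pot: The open pot: loose plain steel, no lid, outer diameter 84 mm, wall 3 mm, 60 mm high, floor 6 mm thick, 0.35 kg. Origin: centre of its underside. The pot, tin and bottle may swap places.
- pot_rim (a point): Centre of the pot's mouth, 60 mm above the bench.
- tin: Bystander: loose lidded steel tin, 90 mm in diameter, 68 mm high. Origin: centre of its underside.
- bottle: Bystander: tall closed grey bottle, 66 mm in diameter, 230 mm high. Origin: centre of its underside.
- hammer: Bystander: hammer about 240 mm long lying on the bench beyond the rest of the work. Origin: on the bench under its middle; handle towards its -x.
Mind the look-alikes: they are no part of the job. What is shaped like the pot but yellow is not meant.

How it is judged:
By the outcome, as a careful person would: the job done as asked, in the order asked, and still so for the second after the job is handed in, with the robot touching nothing.
It also fails if it takes over 72 s, if anything falls off the work surface, if the arm or the gripper's body presses on something with over 40 N, if the wrist force passes 120 N, or if a joint passes its speed limit or range.

## Working session

There is one attempt and no reset: what is moved stays moved. The work goes in short steps, Python scripts to look and compute and a tool call to move; the robot and the scene stay as the last step left them, time stands still between calls to the robot, and variables do not carry over. Pictures are saved under pics/ and viewed, at most 10 in all, crops included, and the job is handed in when it is done.

Besides the shell and the picture viewer there is one more tool, called after ">>>" in YAML: its name, and indented under it one key for each argument. carry_out: Moves the arm, as the interface text tells. Its arguments: {"type":"object","properties":{"commands":{"type":"array"},"force":{"type":"number"}},"required":["commands"]}

```bash
mkdir -p pics; ls; cat > h.py <<'E'
import numpy as np, cv2
from workcell import state, grab_frame, camera_model
def cam(n):
    m=camera_model(n); K=np.array([[m['fx'],0,m['cx']],[0,m['fy'],m['cy']],[0,0,1.]])
    return m,K,np.array(m['dist'],float),
def ray(n,uv,T=None):
    m,K,d=cam(n)
    p=cv2.undistortPoints(np.array(uv,float).reshape(-1,1,2),K,d).reshape(-1,2)
    v=np.c_[p[:,0],-p[:,1],-np.ones(len(p))]
    R,o=(np.array(m['rotation']),np.array(m['origin'])) if T is None else (T[:3,:3],T[:3,3])
    return o,v@R.T
def plane(n,uv,z,T=None):
    o,v=ray(n,uv,T); return o+v*((z-o[2])/v[:,2])[:,None]
def proj(n,P,T=None):
    m,K,d=cam(n)
    R,o=(np.array(m['rotation']),np.array(m['origin'])) if T is None else (T[:3,:3],T[:3,3])
    c=(np.array(P,float).reshape(-1,3)-o)@R
    c=c*[1,-1,-1]
    return cv2.projectPoints(c,np.zeros(3),np.zeros(3),K,d)[0].reshape(-1,2)
def save(n,f):
    im=grab_frame(n); cv2.imwrite(f,im[:,:,::-1]); return im
E
python3 - <<'E'
from h import *
for n in ('top','scene'): save(n,f'pics/{n}0.png'); m=cam(n)[0]; print(n,m)
print(camera_model('wrist')); print(state())
a=cv2.imread('pics/top0.png');b=cv2.imread('pics/scene0.png')
E
```

```text
pics
top {'fx': 554.2934015978132, 'fy': 554.2934015978132, 'cx': 316.7217560518037, 'cy': 239.589902809642, 'dist': array([-0.09535335,  0.        ,  0.        ,  0.        ,  0.        ]), 'origin': array([ 447.80231595,  -13.58392011, 1313.77878503]), 'rotation': array([  7.43440555,  -0.82593344, -89.04423267])}
scene {'fx': 495.5609272121806, 'fy': 495.5609272121806, 'cx': 325.086780219221, 'cy': 245.57100139080237, 'dist': array([-0.13112698,  0.        ,  0.        ,  0.        ,  0.        ]), 'origin': array([1208.25917697, -297.75023883,  933.25828165]), 'rotation': array([39.16339063, -0.23381706, 65.60488116])}
{'fx': 396.21454056295204, 'fy': 396.21454056295204, 'cx': 318.06258018534334, 'cy': 241.9717431010088, 'dist': array([-0.07533841,  0.        ,  0.        ,  0.        ,  0.        ]), 'mount': array([[-1.69471516e-04,  9.58171596e-01,  2.86194276e-01,
         8.08216115e+01],
       [ 9.99999784e-01, -1.91605097e-05,  6.56304305e-04,
         5.13585585e-01],
       [ 6.34335772e-04,  2.86194326e-01, -9.58171386e-01,
        -1.70430512e+02],
       [ 0.00000000e+00,  0.00000000e+00,  0.00000000e+00,
         1.00000000e+00]])}
{'time_s': 0.1, 'qpos': array([ 7.31684970e+01,  1.83483321e+01,  8.96989036e+01, -1.99569498e-04,
        7.20443839e+01, -1.14325005e+00]), 'qvel': array([ 0.03178111, -0.09830393, -0.15903738,  0.02116775, -0.00621327,
       -0.03660293]), 'effort': array([ 1.31756249e-03, -4.13329947e+01, -2.32510006e+01,  7.27992808e-02,
        4.21389216e-02, -6.83925646e-05]), 'ee_pos': array([155.32606681, 553.15615162, 213.20428153]), 'ee_rot': array([-1.79908395e+02, -1.63829502e-03,  1.64311807e+02]), 'force': array([-0.02966996, -0.2435178 ,  0.16231885]), 'torque': array([ 0.06105875,  0.02101063, -0.00806898]), 'gripper_force': 0.0, 'gripper_width': 91.22228769642702}
```

```bash
python3 - <<'E'
s=open('h.py').read()
s=s.replace("np.array(m['rotation'])","rot(m['rotation'])").replace("def cam(n)","from scipy.spatial.transform import Rotation as Ro\ndef rot(e): return Ro.from_euler('xyz',e,degrees=True).as_matrix()\ndef wristT(s):\n    T=np.eye(4);T[:3,:3]=rot(s['ee_rot']);T[:3,3]=s['ee_pos'];return T@camera_model('wrist')['mount']\ndef cam(n)")
open('h.py','w').write(s)
E
python3 -c "
from h import *
print(plane('top',[[320,240],[420,240],[320,140]],0),plane('scene',[[320,240],[420,240],[320,140]],0))"
```

```text
[[ 618.7015123   -37.51382879    0.        ]
 [ 623.16057301 -278.02732478    0.        ]
 [ 866.31938163  -33.59738285    0.        ]] [[4.96386570e+02 1.55865364e+01 1.13686838e-13]
 [5.97366368e+02 2.40485357e+02 0.00000000e+00]
 [1.44280467e+02 1.72429802e+02 0.00000000e+00]]
```

View pics/top0.png

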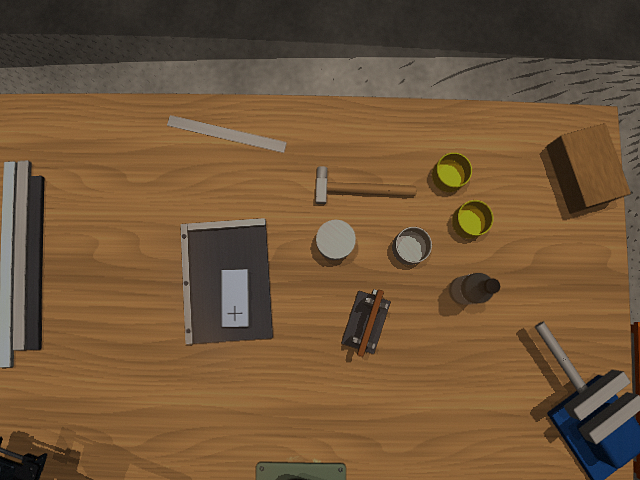

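View pics/scene0.png

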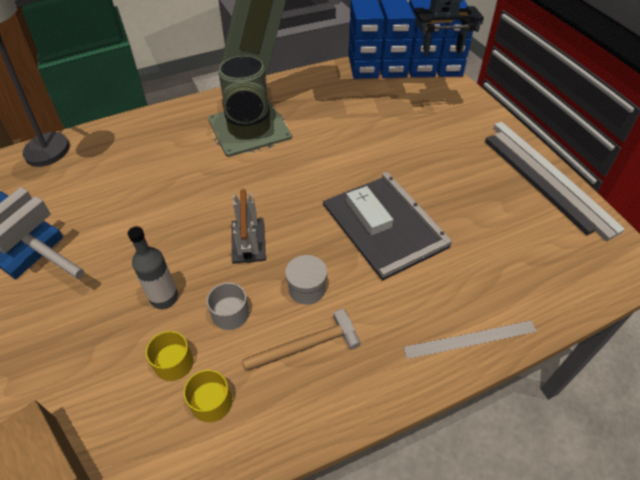

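The top view shows the steel open pot at (412,246), two yellow pots at (454,173) and (473,218), the lidded tin at (336,240), the bottle at (470,288), the rest and brush at about (368,322), the fixture at (228,283), the block at (235,298) and the cross at (235,313). The pot meant is (412,246): it is plain steel and open. The yellow ones are look-alikes, and the tin has a lid. I'll confirm this in one crop.

```bash
python3 - <<'E'
import cv2,numpy as np
a=cv2.imread('pics/top0.png');b=cv2.imread('pics/scene0.png')
r=lambda i,x,y,w,h,W,H:cv2.resize(i[y:y+h,x:x+w],(W,H),interpolation=cv2.INTER_CUBIC)
L=r(a,175,210,105,140,450,600)
R1=r(a,310,215,125,150,350,420)[:,:]
R2=r(b,205,180,105,54*1+0,350,180)
R=np.vstack([r(a,330,215,110,150,220,300),r(b,215,180,100,136,220,300)])
cv2.imwrite('pics/crop1.png',np.hstack([L,np.vstack([r(a,335,280,65,56*2//2+24,350,300),r(b,200,180,100,86,350,300)])]))
E
```

```text
(no output)
```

View pics/crop1.png

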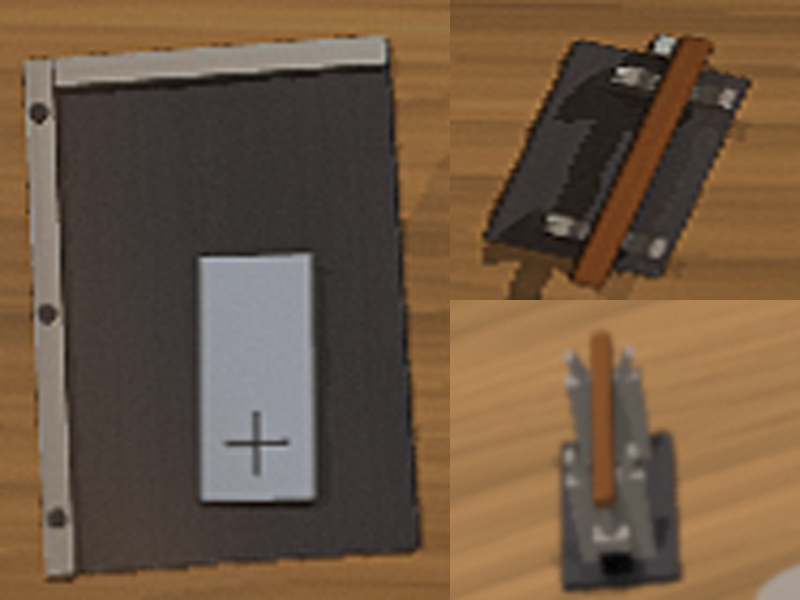

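The crops confirm these: the fence is on the left (+y), the end stop is at the top (+x), and the block's cross is at its -x end. The brush head hangs at the far (+x) end of the rest. Now a coarse measurement from the top camera.

```bash
python3 - <<'E'
from h import *
im=cv2.imread('pics/top0.png'); hsv=cv2.cvtColor(im,cv2.COLOR_BGR2HSV)
def comp(mask,seed):
    n,l=cv2.connectedComponents(mask.astype(np.uint8)); return l==l[seed[1],seed[0]]
def rect(m):
    c,_=cv2.findContours(m.astype(np.uint8),cv2.RETR_EXTERNAL,cv2.CHAIN_APPROX_NONE); c=max(c,key=cv2.contourArea); return c.reshape(-1,2)
H,S,V=hsv[...,0],hsv[...,1].astype(int),hsv[...,2].astype(int)
print('hsv block',hsv[290,235],'fence',hsv[300,187],'bed',hsv[250,215],'pot rim',hsv[246,396],hsv[246,410],'tin',hsv[240,336],'handle',hsv[322,370])
def go(name,mask,seed,z):
    m=comp(mask,seed); c=rect(m); P=plane('top',c,z)[:,:2].astype(np.float32); r=cv2.minAreaRect(P)
    print(name,m.sum(),np.round(r[0],1),np.round(r[1],1),round(r[2],2)); print(np.round(cv2.boxPoints(r),1).tolist())
    (x,y),rad=cv2.minEnclosingCircle(P); print('  circ',round(x,1),round(y,1),round(rad,1))
gray=(S<60)
go('block',gray&(V>130),(230,290),45)
go('fix',~((S>80)&(V>70)),(215,250),22)
go('tin',gray&(V>90),(336,240),68)
go('potinside',gray,(412,240),60)
go('handle',(S>150)&(H<14)&(V>50),(370,322),102)
print('bottle cap',plane('top',[[491,286]],230))
for p in [(378,290),(365,355)]: print(plane('top',[p],109))
E
```

```text
hsv block [108  19 160] fence [ 16  39 138] bed [11 36 57] pot rim [ 24  23 166] [ 30  22 150] tin [ 24  26 148] handle [ 12 192 109]
block 1406 [477.1 156.1] [129.3  57.2] 2.03
[[411.5, 182.39999389648438], [413.5, 125.19999694824219], [542.7999877929688, 129.8000030517578], [540.7000122070312, 187.0]]
  circ 477.4 156.0 69.6
fix 10406 [515.9 181.3] [284.7 202.8] 5.08
[[365.1000061035156, 269.70001220703125], [383.0, 67.69999694824219], [666.5999755859375, 92.9000015258789], [648.7000122070312, 294.8999938964844]]
  circ 517.0 182.1 171.0
tin 1200 [613.  -70.4] [87.  86.4] 1.02
[[568.7000122070312, -27.899999618530273], [570.2999877929688, -114.30000305175781], [657.2000122070312, -112.80000305175781], [655.7000122070312, -26.399999618530273]]
  circ 613.5 -71.1 45.0
potinside 665 [ 601.1 -244.3] [81.9 68.5] 32.46
[[548.2000122070312, -237.39999389648438], [585.0, -295.20001220703125], [654.0999755859375, -251.1999969482422], [617.2999877929688, -193.39999389648438]]
  circ 604.2 -249.8 41.6
handle 417 [ 426.6 -147.9] [ 13.8 149.3] 72.66
[[353.29998779296875, -132.1999969482422], [495.79998779296875, -176.6999969482422], [499.8999938964844, -163.5], [357.3999938964844, -119.0999984741211]]
  circ 426.7 -147.4 74.7
bottle cap [[ 503.2321432  -373.41377048  230.        ]]
[[ 497.25578623 -163.39034247  109.        ]]
[[ 357.35576574 -136.14752721  109.        ]]
```

```bash
cat >> h.py <<'E'
def rel(pos,yaw,s=None):
    s=s or state(); R0=rot(s['ee_rot']); R1=rot([180,0,yaw])
    return np.round(np.r_[Ro.from_matrix(R0.T@R1).as_rotvec(degrees=True), R0.T@(np.array(pos)-s['ee_pos'])],1).tolist()
E
python3 -c "
from h import *
print(rel([390,110,260],185))"
```

```text
[-0.1, -0.0, -20.7, -345.8, -363.3, -46.2]
```

>>> carry_out:
  commands:
    - [0,0,-20.7,-346,-363,-46,-0.34]
    - [0,0,-20.7,-346,-363,-46,-0.34]
    - [0,0,-20.7,-346,-363,-46,-0.34]
    - [0,0,-20.7,-346,-363,-46,-0.34]
    - [0,0,-20.7,-346,-363,-46,-0.34]
    - [0,0,-20.7,-346,-363,-46,-0.34]
    - [0,0,-20.7,-346,-363,-46,-0.34]
    - [0,0,-20.7,-346,-363,-46,-0.34]
    - [0,0,-20.7,-346,-363,-46,-0.34]
    - [0,0,-20.7,-346,-363,-46,-0.34]
    - [0,0,-20.7,-346,-363,-46,-0.34]
    - [0,0,-20.7,-346,-363,-46,-0.34]
    - [0,0,-20.7,-346,-363,-46,-0.34]
    - [0,0,-20.7,-346,-363,-46,-0.34]

```text
time_s: 1.5
ee_pos: [389.7, 111.7, 259.7]
ee_rot: [180.0, -0.0, -174.9]
force: [-0.6, 0.5, -0.1]
gripper_width: 30.0
gripper_force: 0.0
```

```bash
python3 - <<'E'
from h import *
s=state(); np.save('s1.npy',s,allow_pickle=True); print(s['ee_pos'],s['ee_rot'],s['qpos'],s['qvel'],s['gripper_width'],s['time_s']); save('wrist','pics/w1.png')
T=wristT(s); print(proj('wrist',[[477,156,45],[516,181,15],[426,-148,100],[604,-250,60]],T))
E
```

```text
[389.66655604 111.74772766 259.65782799] [ 1.79979119e+02 -4.64987509e-02 -1.74852927e+02] [ 1.43528443e+01  1.03474061e+00  1.04604810e+02  2.91231381e-02
  7.44030104e+01 -8.08020607e+01] [ 0.40611431 -0.11451188 -0.17744737 -0.20190216  0.02716772 -0.08146326] 29.9722004261163 1.5
[[352.20822055 293.5405994 ]
 [367.57113052 315.43139615]
 [ 28.72059807 236.88453988]
 [ -8.53370505 366.82976555]]
```

View pics/w1.png

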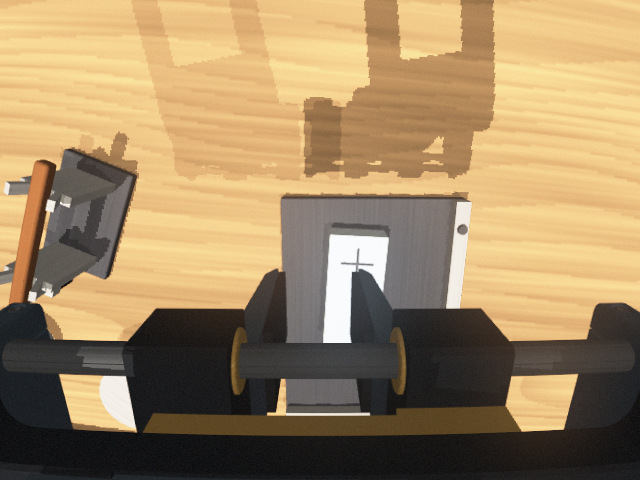

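The wrist view shows the cross at (358,264), the block's marked end running from (331,236) to (388,237), the fixture's near edge at row 199 and the fence at columns 455 to 470.

```bash
python3 - <<'E'
from h import *
s=np.load('s1.npy',allow_pickle=True).item(); T=wristT(s)
print(plane('wrist',[[358,264],[331,236],[388,237],[324,341]],45,T).round(1))
print(plane('wrist',[[282,197],[281,300]],15,T).round(1))
print(plane('wrist',[[458,202],[470,202],[446,305],[461,305]],29,T).round(1))
# top cam: stop and fence edges
im=cv2.imread('pics/top0.png');hsv=cv2.cvtColor(im,cv2.COLOR_BGR2HSV)
m=((hsv[...,1]<70)&(hsv[...,2]>100)).astype(np.uint8)
pts=[];q=[]
for r in range(240,335,5):
    c=np.where(m[r,178:200])[0]+178; pts.append([c.max()+.5,r])
for c in range(200,262,5):
    r=np.where(m[215:240,c])[0]+215; q.append([c,r.max()+.5])
P=plane('top',pts,29);Q=plane('top',q,29)
fy=np.polyfit(P[:,0],P[:,1],1);fx=np.polyfit(Q[:,1],Q[:,0],1)
print('fence inner y=',fy,np.degrees(np.arctan(fy[0])),'stop x=',fx,np.degrees(np.arctan(fx[0])))
y=(fy[0]*fx[1]+fy[1])/(1-fy[0]*fx[0]); print('corner',fx[0]*y+fx[1],y)
print(rel([375,153,80],185))
E
```

```text
[[443.5 158.1  45. ]
 [416.2 127.4  45. ]
 [412.  185.   45. ]
 [536.3 131.7  45. ]]
[[386.4  73.3  15. ]
 [505.4  79.7  15. ]]
[[372.3 255.9  29. ]
 [371.1 268.5  29. ]
 [488.9 264.7  29. ]
 [487.5 281.8  29. ]]
fence inner y= [8.64512582e-02 2.21098506e+02] 4.9410072678251655 stop x= [-8.71389939e-02  6.58151605e+02] -4.98011698717373
corner 634.1083905181528 275.91797378749453
[0.0, -0.0, 0.2, 10.9, 42.3, 179.7]
```

```bash
cat >> h.py <<'E'
C=np.array([634.1,275.9]); FY=4.95
def fx(x,y): return C+rot([0,0,FY])[:2,:2]@np.array([x,y])
E
python3 -c "
from h import *
for x in (-268,-248,-146): print(rel([*fx(x,-106),23],184.95))"
```

```text
[0.0, -0.0, 0.2, 10.1, 36.4, 236.7]
[0.0, -0.0, 0.2, -9.9, 36.3, 236.7]
[0.0, -0.0, 0.2, -111.9, 35.9, 236.7]
```

>>> carry_out:
  commands:
    - [0,0,0.2,10,36,60,-0.34]
    - [0,0,0.2,10,36,110,-0.34]
    - [0,0,0.2,10,36,160,-0.34]
    - [0,0,0.2,10,36,210,-0.34]
    - [0,0,0.2,10,36,237,-0.34]
    - [0,0,0.2,10,36,237,-0.34]
    - [0,0,0.2,0,36,237,-0.34]
    - [0,0,0.2,-10,36,237,-0.34]
    - [0,0,0.2,-18,36,237,-0.34]
    - [0,0,0.2,-26,36,237,-0.34]
    - [0,0,0.2,-34,36,237,-0.34]
    - [0,0,0.2,-42,36,237,-0.34]
    - [0,0,0.2,-50,36,237,-0.34]
    - [0,0,0.2,-58,36,237,-0.34]
    - [0,0,0.2,-66,36,237,-0.34]
    - [0,0,0.2,-74,36,237,-0.34]
    - [0,0,0.2,-82,36,237,-0.34]
    - [0,0,0.2,-90,36,237,-0.34]
    - [0,0,0.2,-96,36,237,-0.34]
    - [0,0,0.2,-98,36,237,-0.34]

```text
time_s: 3.55
ee_pos: [486.1, 155.2, 22.9]
ee_rot: [180.0, 0.1, -175.2]
force: [-4.3, -1.3, 3.4]
gripper_width: 30.2
gripper_force: 2.3
```

>>> carry_out:
  commands:
    - [0,0,0,-3,0,0,-0.34]
    - [0,0,0,-6,0,0,-0.34]
    - [0,0,0,-9,0,0,-0.34]
    - [0,0,0,-11,0,0,-0.34]

```text
time_s: 3.95
ee_pos: [496.5, 156.0, 22.8]
ee_rot: [180.0, 0.0, -175.2]
force: [-2.4, -1.3, -1.2]
gripper_width: 30.2
gripper_force: 1.4
```

>>> carry_out:
  commands:
    - [0,0,0,-2,0,0,-0.34]
    - [0,0,0,-4,0,0,-0.34]

```text
time_s: 4.15
ee_pos: [496.6, 156.0, 22.8]
ee_rot: [-180.0, -0.4, -175.2]
force: [-13.9, 0.8, 9.7]
gripper_width: 30.6
gripper_force: 6.6
```

```bash
python3 -c "
from h import *
for x,y,z,a in ((-165,-106,85,184.95),(-65,-166,85,94.95),(-65,-166,23,94.95),(-65,-90,23,94.95)): print(rel([*fx(x,y),z],a))"
```

```text
[-0.0, -0.4, -0.2, 18.1, 1.6, -62.0]
[-0.3, -0.3, 89.8, -82.0, -58.2, -62.8]
[-0.3, -0.3, 89.8, -82.5, -58.1, -0.8]
[-0.3, -0.3, 89.8, -82.3, 17.9, -0.8]
```

>>> carry_out:
  commands:
    - [0,0,0,18,0,0,-0.34]
    - [0,0,0,21,0,-50,-0.34]
    - [0,0,10,10,-5,-63,0.3]
    - [0,0,20,-10,-15,-63,0.3]
    - [0,0,30,-30,-25,-63,0.3]
    - [0,0,40,-45,-35,-63,0.3]
    - [0,0,50,-60,-45,-63,0.3]
    - [0,0,60,-79,-58,-63,0.3]
    - [0,0,70,-79,-58,-63,0.3]
    - [0,0,80,-79,-58,-63,0.3]
    - [0,0,89.8,-79,-58,-63,0.3]
    - [0,0,89.8,-79,-58,-63,0.3]
    - [0,0,89.8,-79,-58,-50,0.3]
    - [0,0,89.8,-79,-58,-25,0.3]
    - [0,0,89.8,-79,-58,0,0.3]
    - [0,0,89.8,-79,-58,0,0.3]

```text
time_s: 5.75
ee_pos: [582.4, 104.7, 20.3]
ee_rot: [-179.8, 0.0, 95.0]
force: [-0.5, -0.9, -0.4]
gripper_width: 58.8
gripper_force: 0.0
```

```bash
python3 -c "
from h import *
s=state();print(s['ee_pos'],s['ee_rot'],s['gripper_width'])
print(rel([*fx(-65,-80),23],94.95))"
```

```text
[582.42969878 104.72980949  20.3326186 ] [-1.79790192e+02  2.59789859e-02  9.50160005e+01] 58.82474011724405
[-0.2, 0.0, 0.1, 86.1, 1.3, -2.7]
```

>>> carry_out:
  commands:
    - [0,0,0,5,1,-2.5,0.3]
    - [0,0,0,11,1,-2.5,0.3]
    - [0,0,0,17,1,-2.5,0.3]
    - [0,0,0,24,1,-2.5,0.3]
    - [0,0,0,31,1,-2.5,0.3]
    - [0,0,0,38,1,-2.5,0.3]
    - [0,0,0,45,1,-2.5,0.3]
    - [0,0,0,52,1,-2.5,0.3]
    - [0,0,0,59,1,-2.5,0.3]
    - [0,0,0,66,1,-2.5,0.3]
    - [0,0,0,73,1,-2.5,0.3]
    - [0,0,0,79,1,-2.5,0.3]
    - [0,0,0,83,1,-2.5,0.3]
    - [0,0,0,86,1,-2.5,0.3]
    - [0,0,0,88,1,-2.5,0.3]
    - [0,0,0,88,1,-2.5,0.3]

```text
time_s: 7.35
ee_pos: [576.6, 193.3, 25.3]
ee_rot: [-180.0, -0.0, 95.0]
force: [-0.0, -2.4, 1.2]
gripper_width: 59.1
gripper_force: 1.1
```

>>> carry_out:
  commands:
    - [0,0,0,2,0,0,0.3]
    - [0,0,0,4,0,0,0.3]

```text
time_s: 7.55
ee_pos: [576.6, 194.9, 25.4]
ee_rot: [-180.0, 0.2, 95.1]
force: [2.5, -13.9, 4.7]
gripper_width: 59.2
gripper_force: 7.3
```

```bash
python3 -c "
from h import *
for x,y,z,a in ((-65,-95,80,94.95),(-180,-33,80,184.95),(-180,-33,24,184.95),(-150,-33,24,184.95)): print(rel([*fx(x,y),z],a))"
```

```text
[-0.0, 0.2, 0.2, -19.5, -0.8, -54.6]
[-0.2, 0.2, -89.8, 42.8, -115.6, -54.8]
[-0.2, 0.2, -89.8, 43.0, -115.6, 1.2]
[-0.2, 0.2, -89.8, 43.0, -85.6, 1.2]
```

>>> carry_out:
  commands:
    - [0,0,0,-18,0,0,0.3]
    - [0,0,0,-20,0,-40,-0.8]
    - [0,0,-10,-15,-20,-55,-0.8]
    - [0,0,-20,-10,-40,-55,-0.8]
    - [0,0,-30,0,-60,-55,-0.8]
    - [0,0,-40,10,-80,-55,-0.8]
    - [0,0,-50,20,-100,-55,-0.8]
    - [0,0,-60,30,-115,-55,-0.8]
    - [0,0,-70,40,-115,-55,-0.8]
    - [0,0,-80,40,-115,-55,-0.8]
    - [0,0,-89.8,40,-115,-55,-0.8]
    - [0,0,-89.8,40,-115,-40,-0.8]
    - [0,0,-89.8,40,-115,-15,-0.8]
    - [0,0,-89.8,40,-115,0,-0.8]
    - [0,0,-89.8,40,-115,0,-0.8]
    - [0,0,-89.8,40,-108,0,-0.8]
    - [0,0,-89.8,40,-100,0,-0.8]
    - [0,0,-89.8,40,-92,0,-0.8]
    - [0,0,-89.8,40,-86,0,-0.8]
    - [0,0,-89.8,40,-85,0,-0.8]

```text
time_s: 9.55
ee_pos: [489.2, 229.4, 25.8]
ee_rot: [180.0, 0.0, -175.2]
force: [-0.3, -0.3, -0.1]
gripper_width: 9.3
gripper_force: 0.0
```

>>> carry_out:
  commands:
    - [0,0,0,-1,0,0,-0.8]
    - [0,0,0,-2,0,0,-0.8]
    - [0,0,0,-3,0,0,-0.8]
    - [0,0,0,-4,0,0,-0.8]

```text
time_s: 9.95
ee_pos: [490.2, 229.2, 25.3]
ee_rot: [-180.0, -0.2, -175.2]
force: [-7.6, 0.2, 4.8]
gripper_width: 9.1
gripper_force: 3.8
```

```bash
python3 -c "
from h import *
for p,a in (([465,227,190],184.95),([410,-30,230],162.7)): print(rel(p,a))"
```

```text
[-0.0, -0.2, -0.1, 26.0, -0.2, -164.6]
[-0.1, -0.2, 22.1, 102.5, -251.7, -204.1]
```

>>> carry_out:
  commands:
    - [0,0,0,25,0,0,-0.8]
    - [0,0,0,28,0,-40,-0.8]
    - [0,0,0,28,0,-80,-0.8]
    - [0,0,5,40,-30,-120,0.9]
    - [0,0,10,55,-75,-150,0.9]
    - [0,0,15,70,-120,-180,0.9]
    - [0,0,20,85,-165,-204,0.9]
    - [0,0,22,100,-210,-204,0.9]
    - [0,0,22,105,-252,-204,0.9]
    - [0,0,22,105,-252,-204,0.9]
    - [0,0,22,105,-252,-204,0.9]
    - [0,0,22,105,-252,-204,0.9]

```text
time_s: 11.15
ee_pos: [409.1, -29.6, 229.3]
ee_rot: [180.0, 0.0, 162.8]
force: [0.2, 0.4, 0.9]
gripper_width: 78.2
gripper_force: 0.0
```

```bash
python3 - <<'E'
from h import *
s=state();np.save('s2.npy',s,allow_pickle=True);print(s['ee_pos'],s['ee_rot'],s['gripper_width'])
a=save('top','pics/top2.png');b=save('scene','pics/scene2.png');w=save('wrist','pics/w2.png')
hsv=cv2.cvtColor(cv2.imread('pics/top2.png'),cv2.COLOR_BGR2HSV)
m=((hsv[...,1]<40)&(hsv[...,2]>135)).astype(np.uint8)
k,l,st,ct=cv2.connectedComponentsWithStats(m[215:345,178:275]); print(st[st[:,4]>200])
p=proj('top',[[*fx(-100,-30),45]]);print('mark exp top',p,'scene',proj('scene',[[*fx(-100,-30),45]]),'w',proj('wrist',[[*fx(-100,-30),45],[427,-148,109]],wristT(s)))
A=cv2.resize(a[205:300,170:280],(400,345),interpolation=cv2.INTER_CUBIC)
B=cv2.resize(b[170:290,320:460],(400,343),interpolation=cv2.INTER_CUBIC)
W=cv2.resize(w,(400,300)); 
out=np.zeros((600,800,3),np.uint8);out[:345-90,:400]=A[:255];out[:343,400:]=B;out[300:,:400]=W
cv2.imwrite('pics/c2.png',out[:,:,::-1])
E
```

```text
[409.12486325 -29.62834186 229.30319942] [1.79960864e+02 1.80099020e-02 1.62835544e+02] 78.2230965422727
[[    0     0    97   130 10643]
 [    8     4    79    67  1777]]
mark exp top [[200.09279621 270.53859061]] scene [[408.94347093 211.53500977]] w [[612.54291035 259.52658316]
 [184.0146462  296.54190359]]
```

View pics/c2.png

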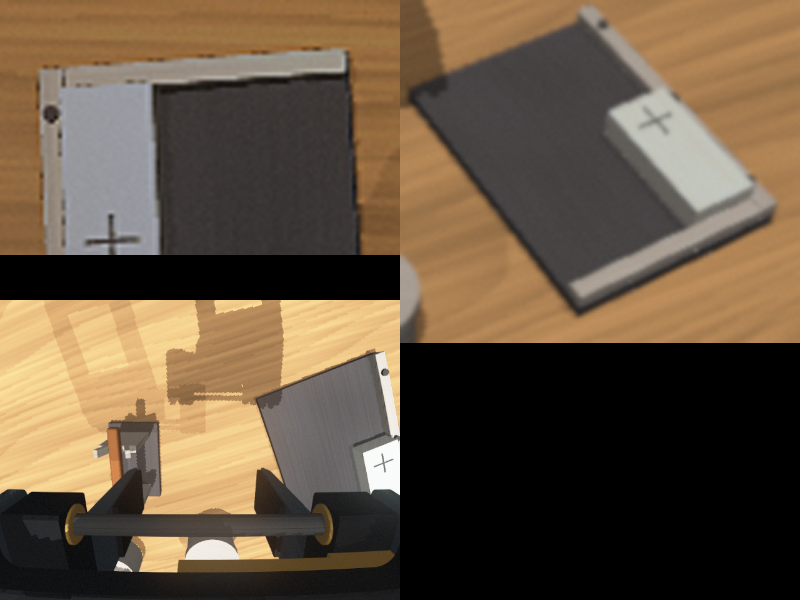

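The block sits flush in the corner. The cross is at top (200.3,271.1), scene (409,212), within 1 px of the prediction. Next, the brush.

```bash
python3 - <<'E'
from h import *
for p in ([426.6,-147.9,150],[426.6,-147.9,83]): print(rel(p,162.7))
# handle axis refined at top-face z=109 from first picture
hsv=cv2.cvtColor(cv2.imread('pics/top0.png'),cv2.COLOR_BGR2HSV).astype(int)
m=((hsv[...,1]>150)&(hsv[...,0]<14)&(hsv[...,2]>90)).astype(np.uint8)
n,l,st,ct=cv2.connectedComponentsWithStats(m); k=l[322,370]; yx=np.argwhere(l==k)
P=plane('top',yx[:,::-1],109)[:,:2]; r=cv2.minAreaRect(P.astype(np.float32)); print(r,P.mean(0))
E
```

```text
[0.0, -0.0, 0.3, -51.7, -108.5, 79.1]
[0.0, -0.0, 0.3, -51.7, -108.5, 146.1]
((426.05352783203125, -147.05181884765625), (11.689618110656738, 147.0167236328125), 72.44375610351562) [ 425.85744285 -147.00580676]
```

>>> carry_out:
  commands:
    - [0,0,0.3,-20,-45,10,1]
    - [0,0,0.3,-40,-85,20,1]
    - [0,0,0.3,-51,-108,40,1]
    - [0,0,0.3,-51,-108,60,1]
    - [0,0,0.3,-51,-108,85,1]
    - [0,0,0.3,-51,-108,110,1]
    - [0,0,0.3,-51,-108,130,1]
    - [0,0,0.3,-51,-108,146,1]
    - [0,0,0.3,-51,-108,146,1]
    - [0,0,0.3,-51,-108,146,-1]
    - [0,0,0.3,-51,-108,146,-1]
    - [0,0,0.3,-51,-108,146,-1]
    - [0,0,0.3,-51,-108,146,-1]
    - [0,0,0.3,-51,-108,146,-1]
    - [0,0,0.3,-51,-108,146,-1]
    - [0,0,0.3,-51,-108,146,-1]
    - [0,0,0.3,-51,-108,146,-1]
    - [0,0,0.3,-51,-108,146,-1]
  force: 25

```text
time_s: 13.1
ee_pos: [425.6, -148.6, 83.4]
ee_rot: [180.0, 0.0, 162.5]
force: [-1.3, -0.5, 0.1]
gripper_width: 21.9
gripper_force: 0.0
```

>>> carry_out:
  commands:
    - [0,0,0,0,0,0,-1]
    - [0,0,0,0,0,0,-1]
    - [0,0,0,0,0,0,-1]
    - [0,0,0,0,0,0,-1]
  force: 25

```text
time_s: 13.5
ee_pos: [425.7, -148.0, 83.5]
ee_rot: [179.9, 0.0, 162.5]
force: [1.4, 5.2, 1.5]
gripper_width: 13.7
gripper_force: 25.0
```

>>> carry_out:
  commands:
    - [0,0,0,0,0,-15,-1]
    - [0,0,0,0,0,-40,-1]
    - [0,0,0,0,0,-70,-1]
    - [0,0,0,0,0,-100,-1]
    - [0,0,0,0,0,-115,-1]
    - [0,0,0,0,0,-115,-1]
    - [0,0,0,0,0,-115,-1]

```text
time_s: 14.2
ee_pos: [424.9, -148.8, 197.7]
ee_rot: [-180.0, -0.1, 162.5]
force: [-0.8, 0.2, -0.1]
gripper_width: 13.7
gripper_force: 25.0
```

```bash
python3 - <<'E'
from h import *
s=state();np.save('s3.npy',s,allow_pickle=True);print(s['ee_pos'],s['ee_rot'],s['gripper_width'],s['force'])
a=save('top','pics/top3.png');b=save('scene','pics/scene3.png')
R=rot(s['ee_rot']); tip=s['ee_pos']+R@np.array([-69,0,58.5]); print('tip exp',tip,proj('scene',[tip]),proj('top',[tip]))
u,v=proj('scene',[tip])[0].astype(int); u0,v0=u-50,v-45
A=cv2.resize(b[v0:v0+75,u0:u0+100],(800,600),interpolation=cv2.INTER_CUBIC); print(u0,v0)
cv2.imwrite('pics/c3.png',A[:,:,::-1])
print(rel([538,-229,198.5],162.5),rel([538,-229,74.5],162.5))
E
```

```text
[ 424.92552812 -148.84649615  197.73848795] [-1.79955215e+02 -5.68007602e-02  1.62519454e+02] 13.738787259860514 [-0.82748839  0.21021266 -0.07199657]
tip exp [ 490.66995503 -169.59903483  139.17013072] [[240.0297808  223.84568593]] [[382.66995625 292.59908989]]
190 178
[-0.0, -0.2, 0.0, -132.4, -42.7, -1.8] [-0.0, -0.2, 0.0, -132.7, -42.6, 122.2]
```

View pics/c3.png

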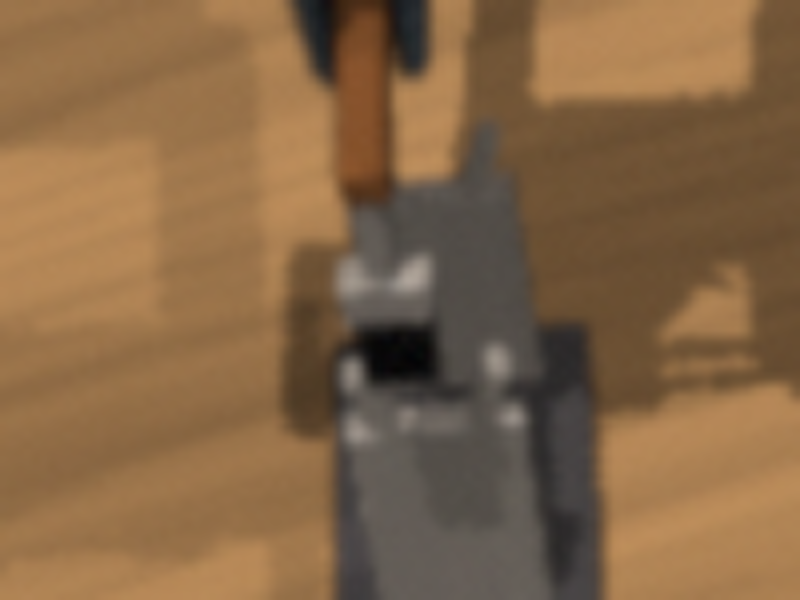

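The bristle bottom is at about scene (240.3,225.8) against (240.0,223.8) expected, and the front edge accounts for about 1 px of that. So the grip is as planned. Now the dip.

>>> carry_out:
  commands:
    - [0,0,0,-40,-13,0,-1]
    - [0,0,0,-80,-26,0,-1]
    - [0,0,0,-115,-37,0,-1]
    - [0,0,0,-133,-43,0,-1]
    - [0,0,0,-133,-43,0,-1]
    - [0,0,0,-133,-43,30,-1]
    - [0,0,0,-133,-43,60,-1]

```text
time_s: 15.0
ee_pos: [538.6, -229.1, 137.4]
ee_rot: [180.0, -0.0, 162.5]
force: [0.2, -0.0, -1.9]
gripper_width: 13.6
gripper_force: 25.0
```

```bash
python3 - <<'E'
from h import *
s=state();print(s['ee_pos'],s['ee_rot'],s['force'])
b=save('scene','pics/scene4.png')
tip=s['ee_pos']+rot(s['ee_rot'])@np.array([-69,0,58.5]); print(tip,proj('scene',[tip,[604,-250,60]]))
hsv=cv2.cvtColor(cv2.imread('pics/scene0.png'),cv2.COLOR_BGR2HSV).astype(int)
m=(hsv[...,1]<45).astype(np.uint8); n,l,st,ct=cv2.connectedComponentsWithStats(m); k=l[300,228];print(st[k],ct[k])
cv2.imwrite('pics/c4.png',cv2.resize(b[200:350,150:350],(800,600))[:,:,::-1])
print(rel([538,-229,74.5],162.5))
E
```

```text
[ 538.63628444 -229.12473677  137.35389574] [ 1.79998248e+02 -3.12823546e-02  1.62517314e+02] [ 0.1898755  -0.02623309 -1.88442266]
[ 604.41908409 -249.84224574   78.81623186] [[224.26200167 292.47473915]
 [225.5260777  297.3259304 ]]
[ 208  283   40   46 1426] [227.79663394 305.55329593]
[0.1, -0.7, 0.0, -4.0, -0.7, 57.0]
```

View pics/c4.png

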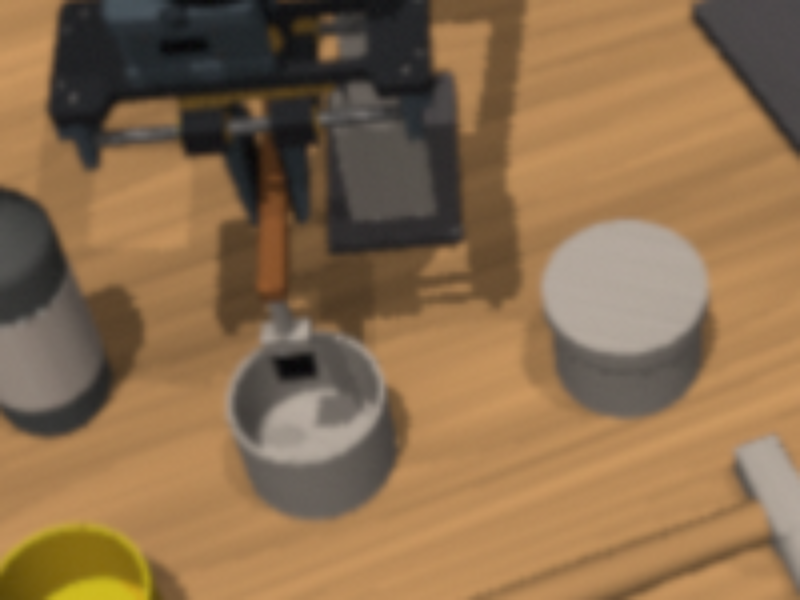

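The picture shows the bristles at crop (293,367), inside the pot's mouth, whose centre is at crop (308,397) or scene (227,299). That puts the pot about 4 mm further in +x and +y, so I'll shift slightly and dip.

>>> carry_out:
  commands:
    - [0,0,0,-3,4,0,-1]
    - [0,0,0,-3,4,20,-1]
    - [0,0,0,-3,4,40,-1]
    - [0,0,0,-3,4,58,-1]
    - [0,0,0,-3,4,61,-1]
    - [0,0,0,-3,4,61,-1]
    - [0,0,0,-3,4,61,-1]
    - [0,0,0,-3,4,61,-1]
    - [0,0,0,-3,4,61,-1]

```text
time_s: 15.95
ee_pos: [544.1, -226.9, 78.4]
ee_rot: [-180.0, 0.1, 162.5]
force: [-0.5, 0.3, 0.1]
gripper_width: 13.9
gripper_force: 25.0
```

>>> carry_out:
  commands:
    - [0,0,0,0,0,-30,-1]
    - [0,0,0,0,0,-70,-1]
    - [0,0,0,0,0,-110,-1]
    - [0,0,0,0,0,-125,-1]
    - [0,0,0,0,0,-125,-1]

```text
time_s: 16.45
ee_pos: [545.1, -227.4, 205.9]
ee_rot: [-180.0, 0.4, 162.5]
force: [0.7, -0.3, -1.3]
gripper_width: 14.1
gripper_force: 25.0
```

```bash
python3 - <<'E'
from h import *
s=state();print(s['ee_pos'],s['ee_rot'],s['force'],s['time_s'])
m=fx(-100,-30); h=rot(s['ee_rot'])@np.array([-69,0,0]); print('mark',m)
p=m-h[:2]; print(p)
for q in ([450,-40,200],[*p,200],[*p,123.5],[*p,103.5]): print(rel(q,162.5))
E
```

```text
[ 545.08674521 -227.38854072  205.92776983] [-179.95950246    0.40635617  162.50679865] [ 0.70470663 -0.30532245 -1.3134191 ] 16.45
mark [537.06155332 237.38325213]
[471.25427726 258.123622  ]
[-0.0, 0.4, 0.0, 147.1, 150.1, 4.8]
[-0.0, 0.4, 0.0, 216.4, 440.9, 4.1]
[-0.0, 0.4, 0.0, 216.9, 440.9, 80.6]
[-0.0, 0.4, 0.0, 217.1, 440.9, 100.6]
```

>>> carry_out:
  commands:
    - [0,0,0,20,40,0,-1]
    - [0,0,0,40,80,0,-1]
    - [0,0,0,60,120,0,-1]
    - [0,0,0,80,160,0,-1]
    - [0,0,0,100,200,0,-1]
    - [0,0,0,120,240,0,-1]
    - [0,0,0,140,280,0,-1]
    - [0,0,0,160,320,0,-1]
    - [0,0,0,180,360,0,-1]
    - [0,0,0,200,400,0,-1]
    - [0,0,0,212,430,0,-1]
    - [0,0,0,216.5,441,30,-1]
    - [0,0,0,216.5,441,60,-1]
    - [0,0,0,216.5,441,80,-1]
    - [0,0,0,216.5,441,88,-1]
    - [0,0,0,216.5,441,88,-1]
    - [0,0,0,216.5,441,88,-1]

```text
time_s: 18.15
ee_pos: [470.0, 259.1, 114.9]
ee_rot: [180.0, 0.0, 162.5]
force: [0.0, 0.6, -0.9]
gripper_width: 14.0
gripper_force: 25.0
```

```bash
python3 - <<'E'
from h import *
s=state();np.save('s5.npy',s,allow_pickle=True);print(s['ee_pos'],s['ee_rot'],s['force'],s['time_s'])
b=save('scene','pics/scene5.png');a=save('top','pics/top5.png')
m=np.r_[fx(-100,-30),45]; tip=s['ee_pos']+rot([180,0,s['ee_rot'][2]])@np.array([-69,0,58.5]); print(tip,m,proj('scene',[tip,m]))
A=cv2.resize(b[175:250,360:460],(800,600),interpolation=cv2.INTER_CUBIC)
cv2.imwrite('pics/c5.png',A[:,:,::-1])
E
```

```text
[470.00866962 259.0761891  114.90413961] [1.79960616e+02 3.12766192e-02 1.62493042e+02] [ 0.00205351  0.61388621 -0.85311621] 18.15
[535.81261914 238.31949794  56.40413961] [537.06155332 237.38325213  45.        ] [[409.63006721 207.8943401 ]
 [408.94347093 211.53500977]]
```

View pics/c5.png

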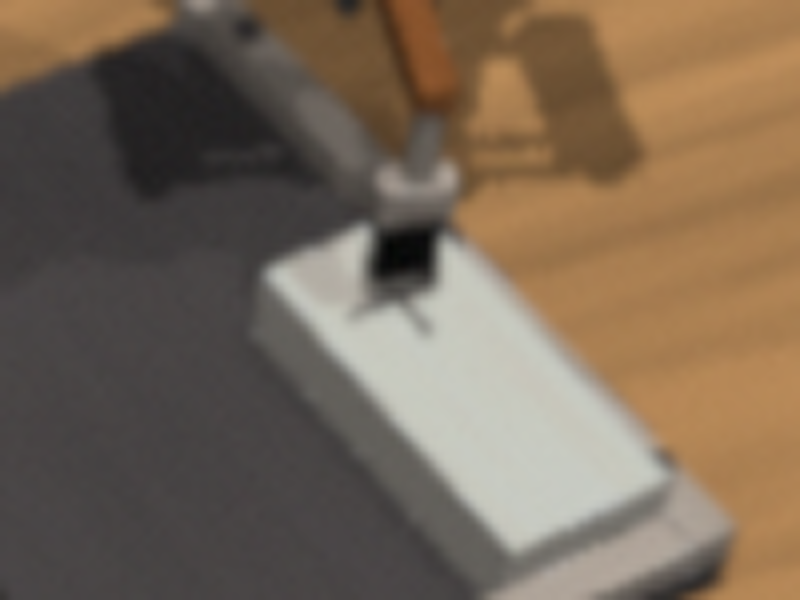

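The bristle bottom is at scene (410.4,210.0), straight above the cross. The model and the picture agree to about 1 mm. I'll shift by about 1.5 mm and lower it gently.

>>> carry_out:
  commands:
    - [0,0,0,-1.4,-0.6,0,-1]
    - [0,0,0,-1.4,-0.6,3,-1]
    - [0,0,0,-1.4,-0.6,6,-1]
    - [0,0,0,-1.4,-0.6,8,-1]
    - [0,0,0,-1.4,-0.6,9,-1]
    - [0,0,0,-1.4,-0.6,10,-1]
    - [0,0,0,-1.4,-0.6,10,-1]

```text
time_s: 18.95
ee_pos: [470.7, 258.0, 104.3]
ee_rot: [-180.0, -0.0, 162.5]
force: [-0.7, -0.3, 0.1]
gripper_width: 14.3
gripper_force: 25.0
```

>>> carry_out:
  commands:
    - [0,0,0,0,0,0.5,-1]
    - [0,0,0,0,0,1,-1]
    - [0,0,0,0,0,1,-1]

```text
time_s: 19.25
ee_pos: [470.8, 258.1, 103.5]
ee_rot: [180.0, 0.0, 162.5]
force: [0.5, 0.1, -1.3]
gripper_width: 13.7
gripper_force: 25.0
```

>>> carry_out:
  commands:
    - [0,0,0,0,0,0.5,-1]
    - [0,0,0,0,0,1,-1]
    - [0,0,0,0,0,1,-1]

```text
time_s: 19.55
ee_pos: [470.7, 258.2, 103.2]
ee_rot: [180.0, 0.0, 162.5]
force: [-2.2, 0.8, 5.1]
gripper_width: 13.8
gripper_force: 25.0
```

```bash
python3 - <<'E'
from h import *
f=[]
for i in range(3): s=state(); print(s['force'],s['torque'],s['ee_pos']); b=grab_frame('scene')
cv2.imwrite('pics/s6.png',b[:,:,::-1])
E
```

```text
[-2.17434648  0.80324872  5.12511761] [-0.08232143  0.22954188 -0.08031076] [470.67875828 258.2227739  103.24975533]
[-2.43554892  0.73240285  4.63655354] [-0.05419397  0.25104949 -0.06097561] [470.68232451 258.2363525  103.21937996]
[-2.73811636  0.88421642  5.40373323] [-0.04684805  0.25010867 -0.03824567] [470.68667507 258.21957748 103.21882671]
```

The wrist force is 5 N upward, so the tip is touching. Lift and return to the rest.

>>> carry_out:
  commands:
    - [0,0,0,0,0,-10,-1]
    - [0,0,0,0,0,-40,-1]
    - [0,0,0,0,0,-80,-1]
    - [0,0,0,-5,-25,-100,-1]
    - [0,0,0,-13,-65,-102,-1]
    - [0,0,0,-21,-105,-102,-1]
    - [0,0,0,-29,-145,-102,-1]
    - [0,0,0,-37,-185,-102,-1]
    - [0,0,0,-45,-225,-102,-1]
    - [0,0,0,-53,-265,-102,-1]
    - [0,0,0,-61,-305,-102,-1]
    - [0,0,0,-69,-345,-102,-1]
    - [0,0,0,-76,-380,-102,-1]
    - [0,0,0,-79,-397,-102,-1]
    - [0,0,0,-79,-401,-102,-1]
    - [0,0,0,-79,-401,-102,-1]
    - [0,0,0,-79,-401,-102,-1]

```text
time_s: 21.4
ee_pos: [425.6, -147.4, 204.5]
ee_rot: [180.0, -0.0, 162.6]
force: [0.2, 0.5, -1.2]
gripper_width: 13.9
gripper_force: 25.0
```

```bash
python3 - <<'E'
from h import *
s=state();print(s['ee_pos'],s['ee_rot'],s['force'],s['time_s'])
b=save('scene','pics/s7.png')
a=cv2.imread('pics/scene3.png')
# handle centroid/angle compare with lift picture at same place
for im in (a,b[:,:,::-1]):
    h=cv2.cvtColor(np.ascontiguousarray(im),cv2.COLOR_BGR2HSV).astype(int)
    m=((h[...,1]>150)&(h[...,0]<12)&(h[...,2]>40)).astype(np.uint8); m[:, :215]=0;m[:,270:]=0;m[:150]=0;m[260:]=0
    p=np.argwhere(m); print(len(p),p.mean(0),p.max(0))
print(rel([425.7,-148.3,83.5],162.5))
E
```

```text
[ 425.61767368 -147.35381365  204.51096828] [ 1.79968118e+02 -2.97097876e-03  1.62550956e+02] [ 0.22725171  0.45736794 -1.23800594] 21.4
2 [176. 235.] [179 238]
5 [172.4 234.8] [176 238]
[0.0, -0.0, 0.1, -0.4, -1.1, 121.0]
```

>>> carry_out:
  commands:
    - [0,0,0,0,-0.8,30,-1]
    - [0,0,0,0,-0.8,60,-1]
    - [0,0,0,0,-0.8,80,-1]
    - [0,0,0,0,-0.8,95,-1]
    - [0,0,0,0,-0.8,105,-1]
    - [0,0,0,0,-0.8,112,-1]
    - [0,0,0,0,-0.8,116,-1]
    - [0,0,0,0,-0.8,116,-1]
    - [0,0,0,0,-0.8,116,-1]

```text
time_s: 22.35
ee_pos: [425.8, -149.0, 88.9]
ee_rot: [180.0, 0.1, 162.5]
force: [0.8, 0.5, -0.6]
gripper_width: 13.8
gripper_force: 25.0
```

>>> carry_out:
  commands:
    - [0,0,0,0,0,2,-1]
    - [0,0,0,0,0,4,-1]
    - [0,0,0,0,0,5,-1]
    - [0,0,0,0,0,5,-1]

```text
time_s: 22.75
ee_pos: [426.1, -148.3, 83.9]
ee_rot: [179.9, 0.1, 162.5]
force: [1.9, 4.5, 2.8]
gripper_width: 13.8
gripper_force: 25.0
```

A side force of 4.5 N in +y means the handle is touching the notch's -y side. Shift it +y by a couple of mm.

>>> carry_out:
  commands:
    - [0,0,0,0,1,-0.5,-1]
    - [0,0,0,0,2,-0.5,-1]
    - [0,0,0,0,2.5,-0.5,-1]
    - [0,0,0,0,2.5,-0.5,-1]

```text
time_s: 23.15
ee_pos: [425.8, -146.6, 83.7]
ee_rot: [-180.0, -0.0, 162.5]
force: [0.2, -0.1, -0.6]
gripper_width: 14.1
gripper_force: 25.0
```

>>> carry_out:
  commands:
    - [0,0,0,0,0,0.5,-1]
    - [0,0,0,0,0,0.5,-0.6]
    - [0,0,0,0,0,0.5,-0.4]
    - [0,0,0,0,0,0.5,-0.1]
    - [0,0,0,0,0,0.5,0.2]
    - [0,0,0,0,0,0.5,0.2]
    - [0,0,0,0,0,0.5,0.2]
    - [0,0,0,0,0,-20,0.2]
    - [0,0,0,0,0,-50,0.2]
    - [0,0,0,0,0,-90,0.2]
    - [0,0,0,0,0,-130,0.2]
    - [0,0,0,50,0,-150,0.2]
    - [0,0,0,80,40,-150,0.2]
    - [0,0,0,90,80,-150,0.2]
    - [0,0,0,100,120,-150,0.2]
    - [0,0,0,100,120,-150,0.2]
    - [0,0,0,100,120,-150,0.2]

```text
time_s: 24.85
ee_pos: [366.7, -1.6, 234.0]
ee_rot: [-180.0, 0.0, 162.7]
force: [0.6, 0.5, 0.5]
gripper_width: 54.8
gripper_force: 0.0
```

```bash
python3 - <<'E'
from h import *
s=state();print(s['ee_pos'],s['force'],s['time_s'],s['gripper_width'])
a=save('top','pics/top8.png');b=save('scene','pics/s8.png')
R=lambda i,x,y,w,h:cv2.resize(i[y:y+h,x:x+w],(400,300),interpolation=cv2.INTER_CUBIC)
out=np.vstack([np.hstack([R(a,330,280,80,60+0),R(b,210,180,80,60+24-24)]),np.hstack([R(a,170,210,120,90),R(b,130,180,340,255)])])
out[:300,400:]=cv2.resize(b[175:265,195:315],(400,300),interpolation=cv2.INTER_CUBIC); out[:300,:400]=cv2.resize(a[275:365,315:435],(400,300),interpolation=cv2.INTER_CUBIC)
cv2.imwrite('pics/c8.png',out[:,:,::-1])
x=cv2.imread('pics/top0.png').astype(int)-a[:,:,::-1]
for n,(u,v,w,h) in {'pot':(390,222,45,45),'tin':(312,215,48,50),'bottle':(445,268,60,42),'hammer':(310,160,112,48)}.items(): print(n,np.abs(x[v:v+h,u:u+w]).max(2).mean(),(np.abs(x[v:v+h,u:u+w]).max(2)>50).sum())
hs=cv2.cvtColor(np.ascontiguousarray(a[:,:,::-1]),cv2.COLOR_BGR2HSV).astype(int)
m=((hs[...,1]>150)&(hs[...,0]<14)&(hs[...,2]>90)).astype(np.uint8); n,l=cv2.connectedComponents(m);k=l[322,370]
P=plane('top',np.argwhere(l==k)[:,::-1],109)[:,:2];print(k,cv2.minAreaRect(P.astype(np.float32)))
E
```

```text
[366.66547432  -1.60444244 233.99323093] [0.63349029 0.51876423 0.54460509] 24.85 54.7510652563514
pot 4.089382716049383 0
tin 4.447916666666667 0
bottle 3.5396825396825395 0
hammer 4.202008928571429 0
2 ((426.65618896484375, -148.50543212890625), (12.190731048583984, 146.33253479003906), 72.71324157714844)
```

View pics/c8.png

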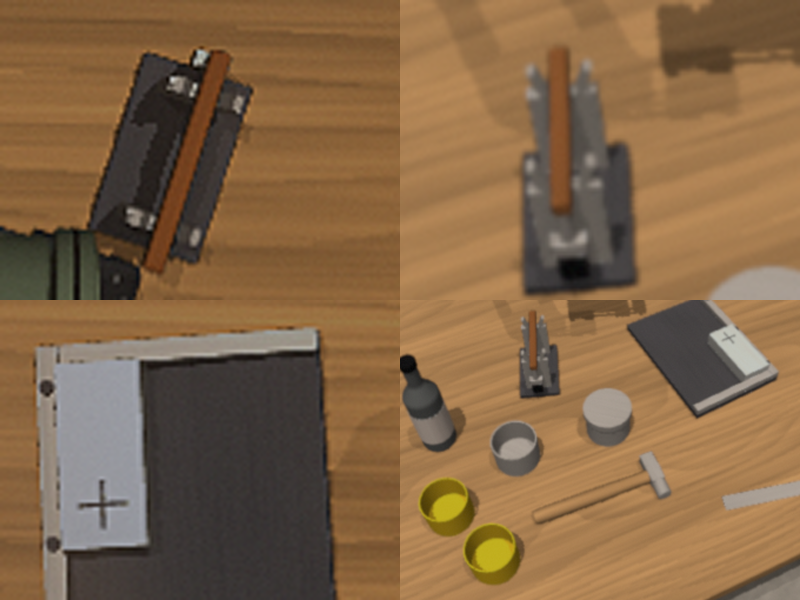

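The brush lies in both notches at the same place to within about 1.5 mm, the block is flush, and the pot, tin, bottle and hammer haven't moved. Handing in.

```bash
python3 -c "
from workcell import workorder
print(workorder.job_done())"
```

```text
the job is handed in; nothing more can be done
None
```

I handed the job in at about 25 s: the block is flush in the corner, the brush was dipped and touched to the cross (about 1–2 mm accuracy), and it is back in both notches with the bystanders unmoved; no verdict came back.

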